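Snap the lifting handle onto the orange mould's eye

TASK

Get the orange-plated plaster mould ready for lifting: take the yellow lifting handle by its grip, set it over the steel eye on top of the orange-plated mould (not the blue one) and press it down until the eye passes the red sprung gate and the gate snaps shut beneath it. Let go, leaving the handle standing upright on the mould's plate, and leave the loose grey clay cup beside it where it stands.

Things in the scene. Friction and masses are not known exactly. Their poses are not given: they have to be found in the camera images.
- lifter_grip (a point): Centre of the loose handle's yellow grip, 70 (x) x 26 (y, pinch here) x 34 mm, 103 mm above its feet; 120 mm tall in all, 0.25 kg, stands upright. Below it a steel inverted U of 12 mm bar in the x-z plane: mouth 30 mm wide, centred below this point, ceiling 64 mm above the feet. Feet: bars 50 mm long in y, at x 21 to 33 mm both sides. A red gate 15 mm above the feet shuts the mouth.
- gate (a joint): Red sprung gate, 12 mm wide, hinged on the U's -x arm, reaching to the +x arm. 0 rad = shut, up to 1.65 = swung up into the U (it opens only inward). A bar in mid-mouth needs about 7 to 10 N of push, more than the handle's weight, and passes the gate's tip at about 1.2 rad, some 30 mm after first touching it; the gate then snaps shut below it.
- orange_mould_eye (a point): Middle of the eye's top bar on the orange-plated mould: steel, 8 mm thick, along y, 36 mm clear between its legs, 50 mm above the plate (100 x 80 mm), on a fixed plaster block 150 x 150 x 100 mm. A like mould with a blue plate stands beside it, left or right. Clipped on, feet on the plate, the grip's centre is 53 mm above this point, handle's y along the bar, either way round.
- cup_mid (a point): Middle of the loose grey clay cup, a bystander, 72 mm wide, 85 mm tall, upright; this point is 42 mm above the bench.

How it is judged:
By the outcome, as a careful person would: the job done as asked, in the order asked, and still so for the second after the job is handed in, with the robot touching nothing.
It also fails if it takes over 38 s, if anything falls off the work surface, if the arm or the gripper's body presses on something with over 40 N, if the wrist force passes 120 N, or if a joint passes its speed limit or range.

ROBOT

A 6-joint arm with a two-finger parallel gripper is mounted at the origin on the work surface. World frame = base frame: x ahead of the robot, y to its left, z up, the work surface at z = 0. Lengths are in mm, angles in rad, forces in N, time in s.
With the tool pointing down it reaches from about 250 to 775 mm from the base axis. Payload 8.9 kg.
Tool frame: the origin (TCP) lies midway between the tips of the shut fingers; the grasp point (between the pads) lies 19 mm behind it (manip.grip_point_offset is the distance from the TCP to the grasp point, in mm); z points along the fingers, y is the line along which they close (so a half turn about z gives the same grasp; the last joint's range is limited). The gripper opens to 85 mm and grips with 20 to 120 N. Pads are 22 mm wide; open, the fingers measure 114 mm over their backs; the gripper's body (76 mm by 85 mm) begins 54 mm behind the grasp point. The pads swing forward as they close: fully open they stand 13 mm farther back than shut.
Start: joints at [-1.468, 0.291, -0.153, 1.127, 0, 1.431], TCP at [125.713, -509.725, 231.305] pointing down, gripper open.
Joint ranges: [-2.52, 2.52], [-0.91, 1.74], [-1.3, 1.37], [-1.96, 2.02], [-1.52, 1.47], [-3.14, 3.14]. Speed limits (rad/s): [2.22, 2.22, 2.79, 3.14, 3.14, 3.14].

INTERFACE

Orientations are given as a unit quaternion [x, y, z, w].
In Python, from plant import readout, eyes, workorder, manip gives the robot as it stands. The module is installed in compiled form; this text tells all that it offers.
- The arm moves only by the shell command python3 -m pendant 'ROWS'. ROWS is JSON, one flat list of numbers, 7 for each row, row after row: the shift along the tool's x, y, z in units of 50 mm (1.0 is 50 mm), then the turn, a rotation vector about the tool's x, y, z in units of 5 degrees (1.0 is 5 degrees), then the finger opening in mm, from 0 to 85.4. In form: [x, y, z, ax, ay, az, hand, x, y, z, ax, ay, az, hand, ...]. A call has 1 to 5 rows; each row shifts and turns the commanded pose from where the row before left it, along the tool's axes as they then stand; what a row does not reach is not made up. A row lasts 1/8 s, in which the tool goes at most 62.5 mm and 10.7 degrees, less where a joint would pass 70% of its speed; a pose out of reach is approached as far as the arm can. A call is refused whole if a number of a shift passes 1 or a number of a turn 1, either way. A call with a gripper value outside its range is refused whole. The fingers move at their own pace and stop on an object; the grip force is fixed at half the most. Time passes only in rows, so rows that do not move let the fingers close. It gives the time, the measured TCP pose, the force, the opening and the grip force at its end, in the units of the state.
- readout.get_obs(): the state, without advancing time (a new reading comes with each control period).
- eyes.get_image(name): name is "side" or "top" or "wrist"; returns (picture, depth): 384x512x3 uint8, blue, green, red; 384x512 float32, mm along the optical axis (not along the pixel's ray), 0 where there is no reading.
- eyes.camera_info(name): a dict with "vertical_fov" (degrees; the focal length in pixels is half the picture's height over the tangent of half this angle, whatever the lens; pixels are square), "cx", "cy" (the principal point, pixels), "D" ([k1, k2, p1, p2, k3] as OpenCV has them; the pictures are not rectified), "cam_to_world" (4x4, takes a point from camera to world coordinates). Camera axes: x right, y up, looking along -z (the intrinsics and any distortion apply to the point x, -y, -z); pixel columns grow to the right and rows downward; lengths in mm; the calibration is good to about 2 mm. A picture is of the moment at which its call begins: read the wrist's pose just before it. camera_info takes no time and is no camera call; for the wrist camera it gives the pose at the moment of the call.
- workorder.sign_off(): hands the job in; it is judged then, once.
The state is a dict: "time": time; "joint_pos": joint angles; "joint_vel": joint speeds; "effort": joint torques, N m; "ee_pos": TCP position; "orientation": TCP orientation; "contact_force": force on the tool from outside, world axes, zero at the start; "wrist_torque": the same for the moment, N m; "grip_width": finger opening in mm; "gripper_force": force on a finger pad.
Only numpy, scipy, OpenCV 4.12 (cv2) and the standard library are available. Lean on these libraries where they do the work, as an engineer would, in place of code of your own. Each camera call takes 0.05 s, during which the arm holds its last target. There are 200 camera calls.

## Working session

There is one attempt and no reset: what is moved stays moved. The work goes in short steps, Python scripts to look and compute and a shell command to move; the robot and the scene stay as the last step left them, time stands still between calls to the robot, and variables do not carry over. Pictures are saved under pics/ and viewed, at most 10 in all, crops included, and the job is handed in when it is done.

```bash
mkdir -p pics
cat > h.py <<'E'
import numpy as np, cv2
from plant import readout, eyes, manip
def grab(n):
    ci=eyes.camera_info(n); im,d=eyes.get_image(n); np.savez(f'{n}.npz',im=im,d=d,**{k:np.array(v) for k,v in ci.items()}); return im,d
def pt(n,u,v,depth=None,z=None):
    s=np.load(n+'.npz'); H=s['im'].shape[0]; f=H/2/np.tan(np.radians(float(s['vertical_fov']))/2)
    K=np.array([[f,0,float(s['cx'])],[0,f,float(s['cy'])],[0,0,1]])
    p=cv2.undistortPoints(np.array([[[u,v]]],float),K,s['D'].astype(float))[0,0]
    r=np.array([p[0],-p[1],-1]); T=s['cam_to_world']
    if z is None:
        dd=depth if depth else float(s['d'][int(round(v)),int(round(u))]); return T[:3,:3]@(r*dd)+T[:3,3]
    w=T[:3,:3]@r; return T[:3,3]+w*(z-T[2,3])/w[2]
E
python3 - <<'E'
from h import *
a,_=grab('top'); b,_=grab('side')
cv2.imwrite('pics/top.png',a);cv2.imwrite('pics/side.png',b)
o=readout.get_obs();print({k:np.round(v,3) for k,v in o.items()}, manip.grip_point_offset)
for n in('top','side'):print(np.round(eyes.camera_info(n)['cam_to_world'],2),eyes.camera_info(n)['D'])
E
```

```text
{'time': np.float64(0.1), 'joint_pos': array([-1.468,  0.291, -0.154,  1.127,  0.   ,  1.432]), 'joint_vel': array([ 0.   , -0.001,  0.001, -0.002,  0.003, -0.001]), 'effort': array([ 1.0000e-03, -5.3798e+01,  3.3192e+01,  9.0000e-03, -0.0000e+00,
       -0.0000e+00]), 'ee_pos': array([ 125.644, -509.346,  230.801]), 'orientation': array([ 0.993,  0.121,  0.   , -0.001]), 'contact_force': array([ 0.015, -0.453, -0.478]), 'wrist_torque': array([-0.007,  0.006,  0.016]), 'gripper_force': np.float64(0.0), 'grip_width': np.float64(85.725)} 18.700000000000003
[[-0.00000e+00  1.00000e+00 -5.00000e-02  4.50620e+02]
 [-1.00000e+00 -0.00000e+00 -2.00000e-02  4.70800e+01]
 [-2.00000e-02  5.00000e-02  1.00000e+00  1.22264e+03]
 [ 0.00000e+00  0.00000e+00  0.00000e+00  1.00000e+00]] [-0.18677393  0.          0.          0.          0.        ]
[[-9.9000e-01  8.0000e-02 -5.0000e-02  4.6656e+02]
 [-1.0000e-01 -7.5000e-01  6.6000e-01  7.0428e+02]
 [ 1.0000e-02  6.6000e-01  7.5000e-01  8.3669e+02]
 [ 0.0000e+00  0.0000e+00  0.0000e+00  1.0000e+00]] [-0.09728896  0.          0.          0.          0.        ]
```

View pics/top.png

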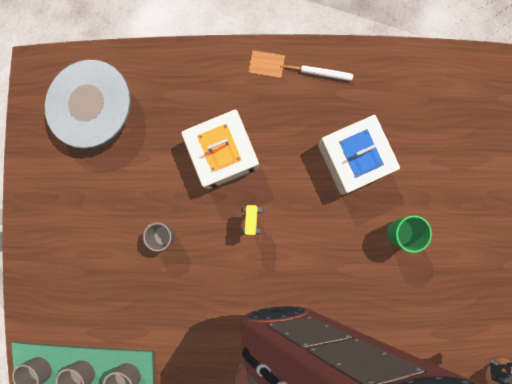

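View pics/side.png

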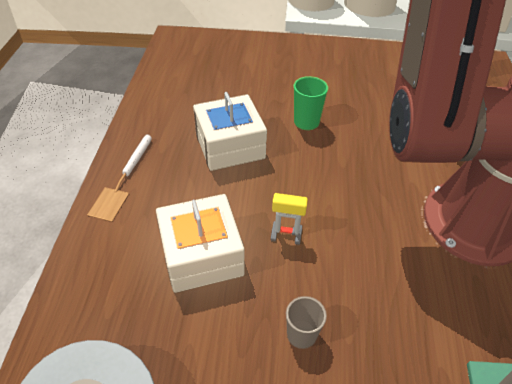

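The top view shows the orange mould at about (220,148), the handle at (251,220), the cup at (157,237) and the blue mould at (360,155). The side view agrees. Next I'll enlarge the handle and the eye.

Run:
```python
from h import *
s=np.load('top.npz')['im']; t=np.load('side.npz')['im']
def c(im,u,v,w=33,h=25): return cv2.resize(im[v-h:v+h,u-w:u+w],(396,300),interpolation=cv2.INTER_CUBIC)
cv2.imwrite('pics/c.png',np.vstack([np.hstack([c(s,251,220),c(s,218,148)]),np.hstack([c(t,290,217),c(t,200,225)])]))
# yellow & blobs
for n in('top','side'):
    z=np.load(n+'.npz');im=z['im'];d=z['d'];hsv=cv2.cvtColor(im,cv2.COLOR_BGR2HSV)
    for nm,lo,hi in(('yellow',(26,150,120),(34,255,255)),('orange',(12,180,150),(24,255,255))):
        m=cv2.inRange(hsv,lo,hi);k,l,st,ce=cv2.connectedComponentsWithStats(m);i=1+st[1:,4].argmax()
        v,u=np.where(l==i);P=np.array([pt(n,a,b) for a,b in zip(u,v)])
        print(n,nm,len(u),ce[i],'med',np.median(P,0).round(1),'zq',np.percentile(P[:,2],[5,50,95]).round(1))
        q=P[P[:,2]>np.median(P[:,2])-5] if n=='top' else P[P[:,2]>np.percentile(P[:,2],90)-6]
        r=cv2.minAreaRect(q[:,:2].astype(np.float32));print(r)
```

```text
top yellow 48 [249.04166667 224.29166667] med [430.6  89.5 119.1] zq [107.6 119.1 123.1]
((434.52392578125, 78.43940734863281), (47.49393844604492, 52.1103515625), 69.5151596069336)
top orange 53 [215.81132075 149.73584906] med [615.9 163.5 104.1] zq [100.3 104.1 108. ]
((613.126220703125, 167.6772918701172), (10.820730209350586, 51.69028091430664), 24.456796646118164)
side yellow 328 [290.11585366 199.88414634] med [442.8  86.3 120.9] zq [117.6 120.9 123.1]
((440.5057678222656, 386.3993225097656), (67.41422271728516, 635.0888061523438), 0.6864693760871887)
side orange 1 [307. 200.] med [408.5  81.6 119.6] zq [119.6 119.6 119.6]
((408.4773864746094, 81.6239242553711), (0.0, 0.0), 0.0)
```

View pics/c.png

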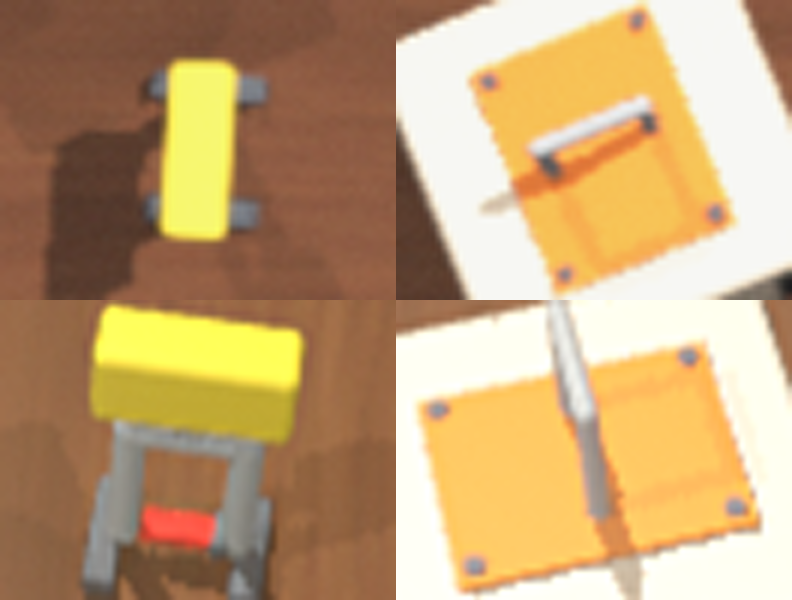

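The crops (6x) show the grip top with corners at (168,60), (238,62), (230,240) and (160,236). The eye bar runs from (537,152) to (650,107) at right, with the plate corners clear, and the handle is upright with the red gate shut. From these I'll compute positions.

Run:
```python
from h import *
def T(x,y,ou,ov,z,n='top'): return pt(n,ou+(x+.5)/6-.5,ov+(y+.5)/6-.5,z=z)
g=np.array([T(x,y,218,195,120) for x,y in((168,60),(238,62),(230,240),(160,236))])
print('grip',g.round(1)[:,:2].tolist(),g.mean(0).round(1)); d=g[0]+g[1]-g[2]-g[3];print('yaw',np.degrees(np.arctan2(d[1],d[0])),np.linalg.norm(d)/2)
p=np.array([T(x-396,y,185,123,104) for x,y in((470,80),(648,5),(735,220),(553,292))]);d=p[0]+p[1]-p[2]-p[3]
print('plate',p.mean(0).round(1),np.degrees(np.arctan2(d[1],d[0])),np.linalg.norm(d)/2)
e=np.array([T(x-396,y,185,123,154+0) for x,y in((537,152),(650,107))]);d=e[0]-e[1];print('eye',e.mean(0).round(1),np.degrees(np.arctan2(-d[0],d[1])),np.linalg.norm(d))
# side
ps=np.array([T(x-396,y-300,167,200,104,'side') for x,y in((419,403),(704,343),(760,522),(462,590))]);print('plate side',ps.mean(0).round(1))
gs=np.array([T(x,y-300,257,192,120,'side') for x,y in((108,306),(302,331),(299,384),(95,362))]);print('grip side',gs.mean(0).round(1),gs.round(1)[:,:2].tolist())
c=pt('top',157,231,z=85);print('cup',c)
o=readout.get_obs();from scipy.spatial.transform import Rotation as R
print(R.from_quat(o['orientation']).as_matrix().round(3))
i=eyes.camera_info('wrist');print(np.round(i['cam_to_world'],2))
```

```text
grip [[479.4, 92.8], [478.5, 65.0], [407.8, 68.3], [409.4, 96.1]] [443.8  80.5 120. ]
yaw -2.673313322882132 70.44903347759677
plate [620.  159.2 104. ] 21.790899579606986 95.08574398697226
eye [620.  157.2 154. ] 21.48542034215167 47.46780663252206
plate side [619.9 161.4 104. ]
grip side [443.1  83.5 120. ] [[475.8, 69.2], [408.9, 73.1], [409.3, 96.9], [478.4, 94.9]]
cup [414.77022358 315.40774901  85.        ]
[[ 0.971  0.239 -0.   ]
 [ 0.239 -0.971  0.001]
 [ 0.    -0.001 -1.   ]]
[[ 2.4000e-01  9.4000e-01  2.6000e-01  1.9006e+02]
 [-9.7000e-01  2.3000e-01  6.0000e-02 -4.9349e+02]
 [-0.0000e+00 -2.7000e-01  9.6000e-01  3.7320e+02]
 [ 0.0000e+00  0.0000e+00  0.0000e+00  1.0000e+00]]
```

```bash
python3 -m pendant '[0.75,-0.83,0,0,0,0,85, 0.75,-0.83,0,0,0,0,85, 0.75,-0.83,0,0,0,0,85, 0.75,-0.83,0,0,0,0,85, 0.75,-0.83,0,0,0,0,85]'; python3 -m pendant '[0.75,-0.83,0,0,0,0,85, 0.75,-0.83,0,0,0,0,85, 0.75,-0.83,0,0,0,0,85, 0.75,-0.83,0,0,0,0,85, 0,0,0,0,0,1,85]'; python3 -m pendant '[0,0,0,0,0,1,85, 0,0,0,0,0,1,85, 0,0,0,0,0,0.3,85, 0,0,0,0,0,0,85]'
cat >> h.py <<'E'
from scipy.spatial.transform import Rotation as R
def go(target,yaw):
    o=readout.get_obs();M=R.from_quat(o['orientation']).as_matrix();p=np.array(o['ee_pos'])
    y=np.degrees(np.arctan2(M[1,0],M[0,0]));print('t',o['time'],'p',p.round(1),'yaw',round(y,2),'zax',M[:,2].round(4),'F',np.round(o['contact_force'],1),'w',round(float(o['grip_width']),1))
    print('shift units',(M.T@(np.array(target)-p)/50).round(3),'az units',round(-(yaw-y)/5,3))
E
python3 -c "
from h import *
go([443.5,82,200],-2.7)"
```

```text
time: 0.72
ee_pos: [258.5, -261.7, 231.2]
orientation: [0.993, 0.12, 0.0, -0.0]
contact_force: [1.1, -0.2, 0.8]
grip_width: 85.3
gripper_force: 0.0
time: 1.35
ee_pos: [364.9, -62.7, 231.1]
orientation: [0.997, 0.08, 0.0, -0.0]
contact_force: [0.4, -0.0, -0.2]
grip_width: 85.2
gripper_force: 0.0
time: 1.85
ee_pos: [363.8, -66.3, 231.2]
orientation: [1.0, -0.023, -0.0, -0.0]
contact_force: [0.3, 0.0, 0.2]
grip_width: 85.2
gripper_force: 0.0
t 1.85 p [363.8 -66.3 231.2] yaw -2.59 zax [-2.e-04  1.e-04 -1.e+00] F [0.3 0.  0.2] w 85.2
shift units [ 1.458 -3.035  0.624] az units 0.023
```

```bash
python3 -m pendant '[0.36,-0.76,0,0,0,0,85, 0.37,-0.76,0,0,0,0,85, 0.36,-0.76,0,0,0,0,85, 0.37,-0.76,0,0,0,0,85, 0,0,0,0,0,0,85]'
python3 -c "
from h import *
go([443.5,82,84],-2.7)
a,d=grab('wrist');cv2.imwrite('pics/w1.png',a)"
```

```text
time: 2.48
ee_pos: [444.3, 66.6, 231.0]
orientation: [1.0, -0.011, 0.0, -0.007]
contact_force: [-0.3, 0.1, -0.7]
grip_width: 84.7
gripper_force: 0.0
t 2.475 p [444.3  66.6 231. ] yaw -1.29 zax [ 2.000e-04  1.440e-02 -9.999e-01] F [-0.3  0.1 -0.7] w 84.7
shift units [-0.022 -0.265  2.945] az units 0.283
```

View pics/w1.png

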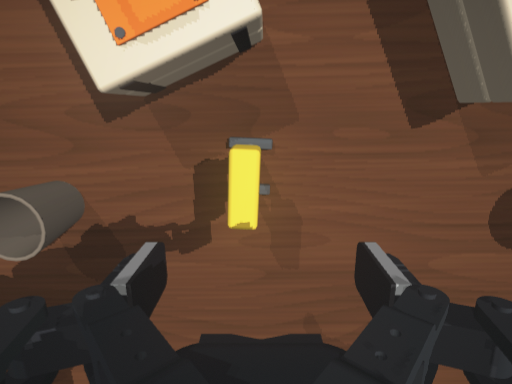

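The grip top in the wrist view has corners at about (230,146), (261,147), (258,228) and (229,227), slightly left of centre between the fingers.

Run:
```python
from h import *
im=np.load('wrist.npz')['im'];d=np.load('wrist.npz')['d']
g=np.array([pt('wrist',u,v,z=120) for u,v in((230,146),(261,147),(258,228),(229,227))]);print(g.round(1),g.mean(0))
dd=g[0]+g[1]-g[2]-g[3];print(np.degrees(np.arctan2(dd[1],dd[0])),np.linalg.norm(dd)/2)
m=cv2.inRange(cv2.cvtColor(im,cv2.COLOR_BGR2HSV),(26,150,120),(34,255,255));v,u=np.where(m>0)
P=np.array([pt('wrist',a,b) for a,b in zip(u,v)]);P=P[abs(P[:,2]-120)<5];print(len(P),P.mean(0),cv2.minAreaRect(P[:,:2].astype(np.float32)))
print(readout.get_obs()['joint_pos'])
go([443.5,82,84],-2.7)
```

```text
[[480.   91.5 120. ]
 [478.8  66.9 120. ]
 [410.   70.9 120. ]
 [411.3  95.6 120. ]] [445.00552737  81.2299158  120.        ]
-3.3871176683663244 68.9154576531382
2082 [446.29333149  81.76254065 119.73645914] ((443.96453857421875, 82.01573181152344), (23.09808921813965, 66.3226318359375), 86.23776245117188)
[-0.02603778  0.1445279  -0.34382884  1.08346533  0.01392973  3.13927763]
t 2.525 p [443.3  65.9 231. ] yaw -1.36 zax [-7.000e-04  1.400e-02 -9.999e-01] F [ 0.2  0.5 -0. ] w 84.9
shift units [-1.000e-03 -2.810e-01  2.944e+00] az units 0.268
```

Joint 6 has reached its limit, so I'll use the half-turn equivalent grasp, turning back about -178°.

```bash
python3 -m pendant '[0,0,0,0,0,-1,85, 0,0,0,0,0,-1,85, 0,0,0,0,0,-1,85, 0,0,0,0,0,-1,85, 0,0,0,0,0,-1,85]' | head -3
python3 -m pendant '[0,0,0,0,0,-1,85, 0,0,0,0,0,-1,85, 0,0,0,0,0,-1,85, 0,0,0,0,0,-1,85, 0,0,0,0,0,-1,85]' >/dev/null
python3 -m pendant '[0,0,0,0,0,-1,85, 0,0,0,0,0,-1,85, 0,0,0,0,0,-1,85, 0,0,0,0,0,-1,85, 0,0,0,0,0,-1,85]' >/dev/null
python3 -m pendant '[0,0,0,0,0,-1,85, 0,0,0,0,0,-1,85, 0,0,0,0,0,-1,85, 0,0,0,0,0,-1,85, 0,0,0,0,0,-1,85]' >/dev/null
python3 -m pendant '[0,0,0,0,0,-1,85, 0,0,0,0,0,-1,85, 0,0,0,0,0,-1,85, 0,0,0,0,0,-1,85, 0,0,0,0,0,-1,85]' >/dev/null
python3 -m pendant '[0,0,0,0,0,-1,85, 0,0,0,0,0,-1,85, 0,0,0,0,0,-1,85, 0,0,0,0,0,-1,85, 0,0,0,0,0,-1,85]' >/dev/null
python3 -m pendant '[0,0,0,0,0,-1,85, 0,0,0,0,0,-1,85, 0,0,0,0,0,-1,85, 0,0,0,0,0,-1,85, 0,0,0,0,0,-0.5,85]' >/dev/null
python3 -m pendant '[0,0,0,0,0,0,85]'
python3 -c "
from h import *
go([444.3,81.8,84],176.8)
print(readout.get_obs()['joint_pos'])"
```

```text
time: 3.15
ee_pos: [442.7, 64.8, 231.3]
orientation: [0.979, 0.205, 0.001, -0.007]
time: 7.02
ee_pos: [442.9, 64.9, 231.3]
orientation: [0.079, 0.997, 0.007, -0.001]
contact_force: [-0.2, 0.1, 0.4]
grip_width: 84.9
gripper_force: 0.0
t 7.025 p [442.9  64.9 231.3] yaw 170.97 zax [-1.000e-04  1.390e-02 -9.999e-01] F [-0.2  0.1  0.4] w 84.9
shift units [0.018 0.297 2.951] az units -1.166
[-0.02822238  0.14269143 -0.34506686  1.08349839  0.0138844   0.12942662]
```

```bash
python3 -m pendant '[0.018,0.297,0,0,0,-1,85, 0,0,0,0.16,0,-0.17,85, 0,0,0.8,0,0,0,85, 0,0,0.8,0,0,0,85, 0,0,0,0,0,0,85]' >/dev/null
python3 -c "
from h import *
go([444.3,81.8,84],176.8)"
```

```text
t 7.65 p [442.5  80.  149.7] yaw 176.78 zax [-5.9e-03 -5.0e-04 -1.0e+00] F [0.4 0.1 1. ] w 85.0
shift units [-0.042  0.039  1.314] az units -0.003
```

```bash
python3 -m pendant '[-0.04,0.04,0.66,0,0,0,85, 0,0,0.65,0,0,0,85, 0,0,0,0,0,0,85]' >/dev/null
python3 -c "
from h import *
go([444.3,81.8,84],176.8)"
```

```text
t 8.025 p [446.1  82.2  86. ] yaw 176.83 zax [-3.e-03 -2.e-04 -1.e+00] F [-0.3  0.4  0.7] w 84.5
shift units [ 0.036 -0.009  0.04 ] az units 0.005
```

```bash
python3 -m pendant '[0.02,0,0.03,0,0,0,15, 0,0,0,0,0,0,15, 0,0,0,0,0,0,15, 0,0,0,0,0,0,15, 0,0,0,0,0,0,15]'
python3 -c "
from h import *
go([445,82,150],176.8)"
```

```text
time: 8.65
ee_pos: [446.5, 82.6, 85.4]
orientation: [0.027, 1.0, 0.0, 0.0]
contact_force: [-2.0, 0.5, 7.7]
grip_width: 25.5
gripper_force: 58.6
t 8.65 p [446.5  82.6  85.4] yaw 176.88 zax [ 8.e-04  5.e-04 -1.e+00] F [-2.   0.5  7.7] w 25.5
shift units [ 0.029 -0.013 -1.292] az units 0.016
```

```bash
python3 -m pendant '[0,0,-0.5,0,0,0,15, 0,0,-0.8,0,0,0,15, 0,0,-0.8,0,0,0,15, 0,0,-0.8,0,0,0,15, 0,0,-0.7,0,0,0,15]'
python3 -m pendant '[-0.6,0.3,0,0,0,0,15, -0.8,0.4,0,0,0,0,15, -0.8,0.4,0,0,0,0,15, -0.7,0.4,0,0,0,0,15, -0.48,0.22,0,0,0,0,15]'
python3 -m pendant '[0,0,0,0,0,-0.98,15, 0,0,0,0,0,-1,15, 0,0,0,0,0,-1,15, 0,0,0,0,0,-1,15, 0,0,0,0,0,-1,15]'
python3 -m pendant '[0,0,0,0,0,0,15, 0,0,0,0,0,0,15]' >/dev/null
python3 -c "
from h import *
go([620,159,260],-158.3);b,_=grab('side');c,_=grab('wrist')
cv2.imwrite('pics/s2.png',cv2.resize(b[90:315,110:360],(800,720))[:600]);cv2.imwrite('pics/w2.png',c)"
```

```text
time: 9.28
ee_pos: [445.8, 82.5, 266.1]
orientation: [0.027, 1.0, 0.0, -0.0]
contact_force: [1.3, 0.2, -3.6]
grip_width: 25.1
gripper_force: 59.6
time: 9.9
ee_pos: [620.4, 160.0, 263.8]
orientation: [0.027, 1.0, 0.0, -0.001]
contact_force: [-0.7, -0.5, -2.7]
grip_width: 25.2
gripper_force: 59.6
time: 10.52
ee_pos: [619.1, 159.1, 264.2]
orientation: [-0.19, 0.982, 0.0, -0.001]
contact_force: [0.3, -0.4, -2.3]
grip_width: 25.1
gripper_force: 59.7
t 10.775 p [619.3 159.1 264.3] yaw -158.33 zax [-1.e-03  2.e-04 -1.e+00] F [-0.1 -1.1 -2.6] w 25.5
shift units [-0.013 -0.007  0.087] az units -0.006
```

View pics/s2.png

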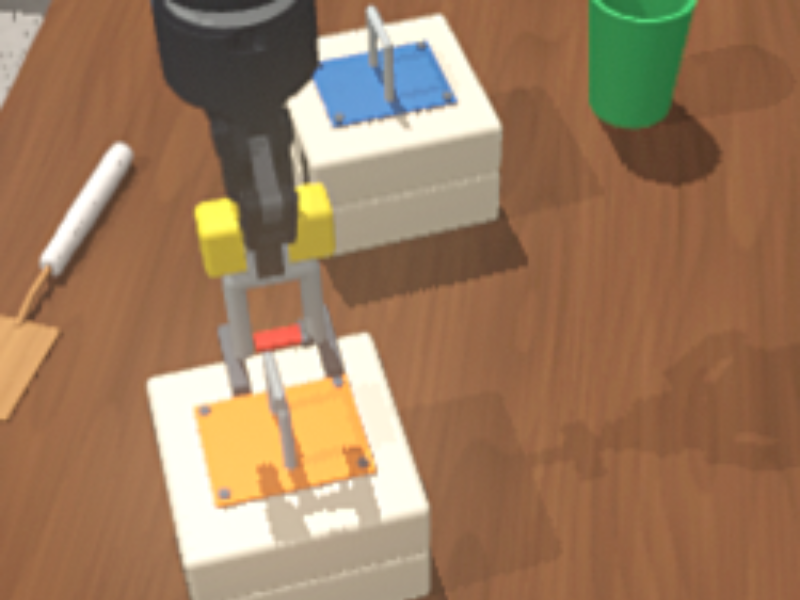

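View pics/w2.png

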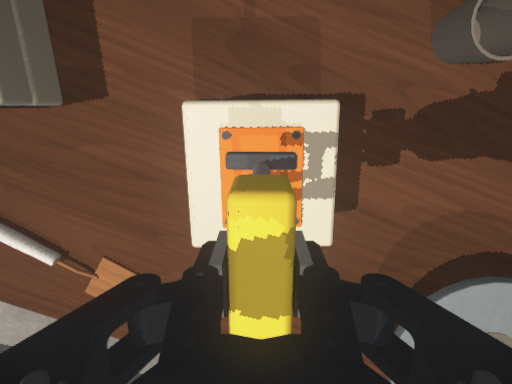

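Run:
```python
from h import *
o=readout.get_obs();M=R.from_quat(o['orientation']).as_matrix();p=np.array(o['ee_pos'])
f=lambda q:(M.T@(q-p)).round(1)
zt=p[2]-84+120; print('zt',zt)
for nm,L,z in(('grip top far/near',((236,178),(289,178),(293,333),(229,333)),zt),('foot bar',((227,153),(296,153)),p[2]-84+12),('plate',((220,127),(303,127),(302,226),(220,226)),104),('block',((184,101),(338,101),(333,247),(191,247)),100)):
    print(nm,[f(pt('wrist',u,v,z=z)).tolist() for u,v in L])
print('depth grip',f(pt('wrist',262,200)),f(pt('wrist',262,320)),'foot',f(pt('wrist',240,160)))
print('plate z',[pt('wrist',u,v)[2].round(1) for u,v in((225,200),(300,200),(240,135))])
w=np.load('wrist.npz')['im'];s=np.load('side.npz')['im']
# side: eye top near/far ends via s2 crop scale 3.2, origin (110,90)
S=lambda x,y,z:pt('side',110+(x+.5)/3.2-.5,90+(y+.5)/3.2-.5,z=z).round(1)
print('eye near end',S(281,408,154),'plate',np.mean([S(*c,104) for c in((197,410),(343,380),(375,465),(220,505))],0),'gate',S(277,338,p[2]-84+15))
```

```text
zt 300.3767739719713
grip top far/near [[43.8, -8.1, -36.0], [43.8, 10.1, -36.0], [-18.8, 13.2, -36.0], [-18.8, -12.1, -36.0]]
foot bar [[36.9, -22.2, 72.0], [36.9, 24.4, 72.0]]
plate [[48.6, -37.4, 160.4], [48.6, 40.2, 160.4], [-50.1, 42.7, 160.4], [-50.1, -40.6, 160.3]]
block [[72.0, -70.4, 164.4], [72.0, 72.3, 164.5], [-75.1, 76.5, 164.4], [-75.1, -72.4, 164.3]]
depth grip [ 35.3   0.9 -34. ] [-14.    1.  -34.4] foot [ 31.3 -13.8  77. ]
plate z [np.float64(103.4), np.float64(104.6), np.float64(103.8)]
eye near end [615.  176.8 154. ] plate [619.7   161.925 104.   ] gate [617.4 158.6 195.4]
```

```bash
python3 -m pendant '[-0.06,0,0.2,0,0,0,15, 0,0,0.4,0,0,0,15, 0,0,0.1,0,0,0,15, 0,0,0,0,0,0,15]'
python3 -m pendant '[0,0,0.1,0,0,0,15, 0,0,0.1,0,0,0,15, 0,0,0.1,0,0,0,15, 0,0,0.1,0,0,0,15]'
```

```text
time: 11.38
ee_pos: [622.3, 160.3, 229.9]
orientation: [-0.189, 0.982, 0.0, -0.0]
contact_force: [-1.9, 0.2, 3.3]
grip_width: 25.4
gripper_force: 60.5
time: 11.88
ee_pos: [622.4, 160.2, 210.8]
orientation: [-0.189, 0.982, -0.0, 0.0]
contact_force: [-2.0, -1.5, 4.8]
grip_width: 25.4
gripper_force: 60.8
```

```bash
python3 -m pendant '[0,0,0.1,0,0,0,15, 0,0,0.1,0,0,0,15, 0,0,0.1,0,0,0,15, 0,0,0.04,0,0,0,15, 0,0,0,0,0,0,15]'
```

```text
time: 12.5
ee_pos: [622.3, 160.3, 192.1]
orientation: [-0.189, 0.982, 0.0, -0.0]
contact_force: [-0.2, 0.2, -2.2]
grip_width: 25.2
gripper_force: 60.7
```

```bash
python3 -m pendant '[0,0,0.05,0,0,0,15, 0,0,0,0,0,0,15]'
```

```text
time: 12.75
ee_pos: [622.2, 160.3, 189.8]
orientation: [-0.189, 0.982, 0.0, -0.0]
contact_force: [-0.4, -0.7, -3.7]
grip_width: 25.4
gripper_force: 60.7
```

The gate load has vanished, so the eye is through. I'll lower until the feet touch.

```bash
python3 -m pendant '[0,0,0.03,0,0,0,15, 0,0,0,0,0,0,15]'; python3 -c "
from h import *
b,_=grab('side');cv2.imwrite('pics/s3.png',cv2.resize(b[160:290,150:310],(738,600),interpolation=cv2.INTER_CUBIC))"
```

```text
time: 13.0
ee_pos: [622.3, 160.4, 189.5]
orientation: [-0.189, 0.982, 0.0, 0.0]
contact_force: [-3.6, 0.4, 4.8]
grip_width: 25.6
gripper_force: 61.7
```

View pics/s3.png

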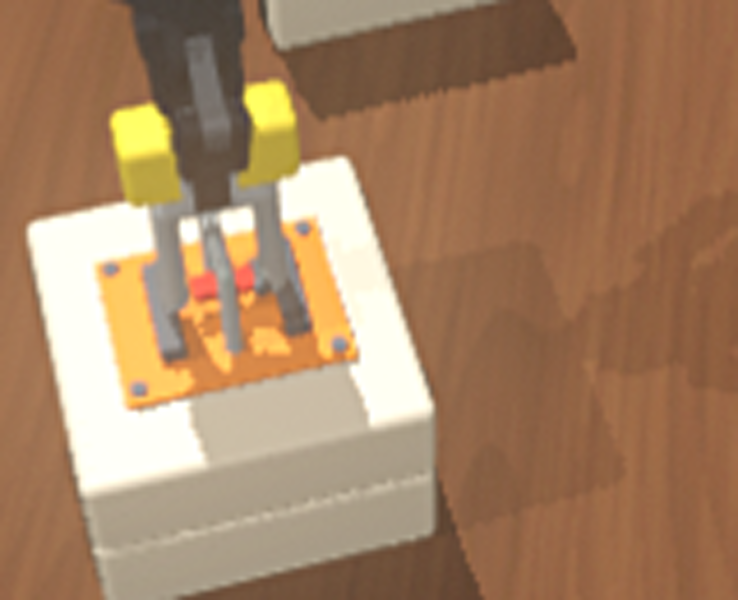

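The feet stand on the plate at about (175,345) and (297,320). The red gate is level and shut at (220,285), and the eye is in the U. I'll release and rise.

```bash
python3 -m pendant '[0,0,0,0,0,0,85, 0,0,0,0,0,0,85, 0,0,0,0,0,0,85, 0,0,0,0,0,0,85, 0,0,0,0,0,0,85]'; python3 -m pendant '[0,0,-0.4,0,0,0,85, 0,0,-0.8,0,0,0,85, 0,0,-0.8,0,0,0,85, 0,0,-0.8,0,0,0,85, 0,0,0,0,0,0,85]'; python3 -c "
from h import *
b,_=grab('side');cv2.imwrite('pics/s4.png',cv2.resize(b[150:370,150:350],(545,600),interpolation=cv2.INTER_CUBIC))"
```

```text
time: 13.68
ee_pos: [622.2, 160.3, 188.4]
orientation: [-0.189, 0.982, 0.0, -0.0]
contact_force: [0.3, -0.5, -0.2]
grip_width: 85.0
gripper_force: 0.0
time: 14.3
ee_pos: [623.6, 160.4, 331.8]
orientation: [-0.189, 0.982, 0.0, 0.003]
contact_force: [-0.7, 0.8, -0.2]
grip_width: 85.0
gripper_force: 0.0
```

View pics/s4.png

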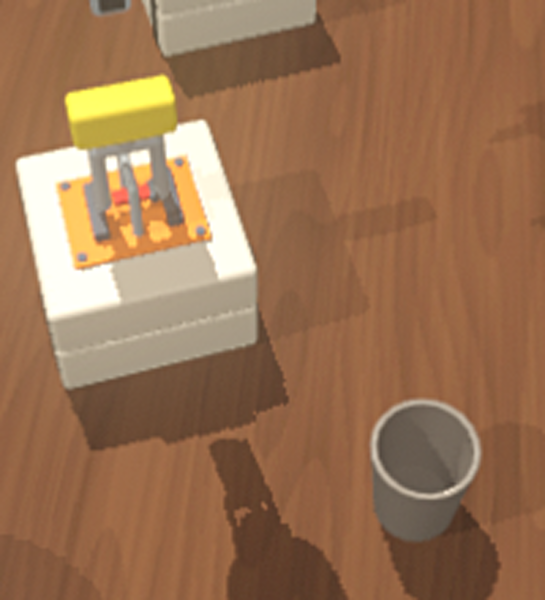

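The handle stands upright at (125,160) with its feet on the orange plate and the gate shut below the eye. The cup stands undisturbed at (425,465), and the gripper is clear.

```bash
python3 -m pendant '[0,0,0,0,0,0,85, 0,0,0,0,0,0,85]' >/dev/null; python3 -c "
from plant import workorder
print(workorder.sign_off())"
```

```text
the job is handed in; nothing more can be done
None
```

The yellow handle is clipped over the orange-plated mould's eye with the gate shut beneath it and standing upright on the plate; the grey cup is untouched, the gripper is clear, and I handed the job in at about 14.6 s (no verdict was shown).

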